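# Trip-test the bench supply, reset it and switch on the marked socket

### The job

Do the safety check of the bench power console: press the yellow test button so that the red main lever drops, then lift the red lever back up until it latches and stays up. After that, throw the black selector lever over into the notch on the side of the green lamp next to it, never into the white lamp's notch. Leave the tools and wood lying around, and the cork block on the console's hood, where they are.

Things in the scene. Friction and masses are not known exactly. Their poses are not given: they have to be found in the camera images.
- console: grey bench power console fixed on the table, 200 mm deep, 340 mm wide. Origin: centre of its underside; x points away from its operator (roughly away from the robot), y to the operator's left, z up. On its sloping panel from left to right: yellow test button (y +117 mm), red main lever (y 0), black selector lever (y -105 mm)
- panel_centre (a point): centre of the aluminium control panel, 182 mm up the slope, 340 mm wide, sloping 35 degrees from level: low edge (z 44 mm) at console x -86 mm, high edge (z 149 mm) at x +64 mm. Axes: x up the slope, y as the console's, z the outward normal, in console axes (-0.574, 0, 0.819)
- hood_edge (a point): middle of the lower front edge of the black hood over the test button. Hood in console axes: x -12 to +100, y +75 to +160, z 195 to 225 mm; as seen from above its front edge lies 18 mm behind the button's centre, so the button can be pressed only with the tool tilted 20 to 50 degrees, coming from the operator's side (square to the panel is 35 degrees)
- button_top (a point): centre of the face of the yellow round test button, 38 mm across, standing 18 mm above its black collar (56 mm across), at console (-30, +117, +115) mm when out; it is pushed in square to the panel
- test_button (a joint): travel of the test button in m: 0 out, 0.010 fully in; spring 2 to 5.5 N; the main lever is let go at about 0.007; it dips and springs out again by itself as the main lever passes its latch
- lever_pivot (a point): point on the hinge axis of the red main lever (the axis runs along console y), at console (+11, 0, +126) mm; its axes are the panel's: x up the slope, y as the console's, z the panel's normal
- lever_grip (a point): middle of the red lever's handle, 75 mm from the hinge. The handle is a bar 28 mm wide (along y), 18 mm thick, from 42 to 102 mm from the hinge. Up, it stands straight up from the table (grip about 201 mm high); dropped, it reaches towards the operator, 21 degrees above level (grip about 153 mm high), 55 degrees from the panel
- main_lever (a joint): red main lever in rad: 0 up and latched, 1.2 dropped (turned towards the operator), -0.1 upper stop. A spring drives it down. When lifted it meets the latch ramp at about 0.4, needs about 5 N there at the handle, and must be taken past 0 (to about -0.06) to latch; otherwise it falls again when let go
- selector_pivot (a point): point on the hinge axis of the black selector lever (the axis runs up the panel's slope), at console (-29, -105, +96) mm; axes as the panel's
- selector_grip (a point): middle of the selector's round black handle, 26 mm diameter, from 45 to 95 mm from the hinge; this point is 75 mm from the hinge. In the middle position the lever stands square to the panel (35 degrees from upright, leaning to the operator; grip at console (-72, -105, +158) mm)
- selector (a joint): selector lever in rad: 0 middle (off), +0.62 fully over to console +y (operator's left), -0.62 fully over to -y; a sprung detent snaps it into the side notch past about 0.4; about 2 to 4 N at the handle
- lamp_green: green lamp lens, a ball of 26 mm diameter half sunk in the panel, origin at its centre, 52 mm left or right of the selector's pivot: the side to switch to. Left or right changes from day to day
- lamp_white: white lamp lens, same size, on the other side of the selector: the side to keep off
- chisel: wood-handled chisel lying in front of the console, 240 mm long, 26 mm thick; origin underneath at the ferrule, x along the blade
- sanding_block: loose cork block 70 x 45 x 30 mm lying on the console's hood; origin centre of underside
- tape: orange and black tape measure, 70 x 35 x 65 mm, to the left of the console; origin centre of underside
- offcut: pale wood offcut 120 x 70 x 35 mm to the right of the console; origin centre of underside
- clog: carved wooden clog, 200 x 75 x 68 mm, on the left of the table; origin centre of underside
- mallet: hammer lying on the right of the table, along its x axis
- glue: glue bottle, 70 mm diameter, 160 mm high, standing on the left; origin centre of underside
- rosette: carved flower-shaped wooden plate, 166 mm across, 14 mm thick, lying on the right; origin centre of underside

How it is judged:
On the way, in this order (a step that is already met when the one before it is completed fails the run):
1. the yellow test button is pressed in by more than half (value of joint test_button above 0.0055 m).
2. the red main lever has dropped (value of joint main_lever above 1 rad), for 0.1 s.
3. the red lever is back up and latched, the test button out (value of joint main_lever below 0.1 rad and value of joint test_button below 0.003 m), for 0.3 s.
4. the selector is in the green lamp's notch (((value of joint selector above 0.45 rad and y of lamp_green in the frame of selector_pivot above 0 m) or (value of joint selector below -0.45 rad and y of lamp_green in the frame of selector_pivot below 0 m))), for 0.2 s.
At the end, for the whole second after the job is handed in: the red lever stays up, latched (within 0.1 rad of its latched position), the test button is out (within 3 mm), and the selector lies in the notch on the green lamp's side (more than 0.45 rad over), all at rest (all of step 3 and ((value of joint selector above 0.45 rad and y of lamp_green in the frame of selector_pivot above 0 m) or (value of joint selector below -0.45 rad and y of lamp_green in the frame of selector_pivot below 0 m)) and velocity of joint main_lever between -0.2 and 0.2 rad/s); the robot touches nothing.
It fails at once if the selector is thrown into the white lamp's notch ((value of joint selector above 0.45 rad and y of lamp_white in the frame of selector_pivot above 0 m) or (value of joint selector below -0.45 rad and y of lamp_white in the frame of selector_pivot below 0 m)).
It fails at once if a tool, a piece of wood or the cork block is shifted by more than 40 mm (distance of any of chisel, sanding_block, tape, offcut, clog, mallet, glue, rosette from where it was at the start of the episode above 0.04 m).
It also fails if it takes over 58 s, if anything falls off the work surface, if the arm or the gripper's body presses on something with over 40 N, if the wrist force passes 120 N, or if a joint passes its speed limit or range.

### The arm

A 7-joint arm with a two-finger parallel gripper is mounted at the origin on the work surface. World frame = base frame: x ahead of the robot, y to its left, z up, the work surface at z = 0. Lengths are in m, angles in rad, forces in N, time in s.
With the tool pointing down it reaches from about 0.4 to 0.875 m from the base axis. Payload 6.5 kg.
Tool frame: the origin (TCP) lies at the very end of the fingers, on their centre line; the grasp point (between the pads) lies 19 mm behind it; z points along the fingers, y is the line along which they close (so a half turn about z gives the same grasp; the last joint's range is limited). The gripper opens to 88 mm and grips with 3 to 60 N. Pads are 18 mm wide; open, the fingers measure 123 mm over their backs; the gripper's body (75 mm by 187 mm) begins 45 mm behind the grasp point.
Start: joints at [1.212, 0.536, -0.004, 1.538, 0.003, 1.067, -0.071], TCP at [0.188, -0.622, 0.239] pointing down, gripper open.
Joint ranges: [-2.7, 2.7], [-0.37, 2.16], [-1.27, 1.26], [0.24, 2.4], [-1.31, 4.45], [0.19, 1.91], [-2.76, 2.76]. Speed limits (rad/s): [2.39, 2.39, 3.14, 3.14, 3.14, 3.14, 3.14].

### API

Orientations are given as a rotation vector (axis times angle).
In Python, from station import manip, optics, ticket gives the robot as it stands. The module is installed in compiled form; this text tells all that it offers.
- The arm moves only by the tool apply_moves, never from a script. Its argument "rows" is a list of rows, each an object of numbers: "x", "y", "z": the shift along the tool's x, y, z each as a share of 100 mm, from -1 to 1; "wx", "wy", "wz": the turn, a rotation vector about the tool's x, y, z each as a share of 180 degrees, from -1 to 1. A call has 1 to 8 rows; each row is the pose to reach, as a shift and turn from the pose commanded when the call began, along the tool's axes at that moment, turning the shorter way round; what a row does not reach only later rows make up. A row lasts 1/12 s, in which the tool goes at most 41.7 mm and 7.16 degrees, less where a joint would pass 70% of its speed; a pose out of reach is approached as far as the arm can. A call with a number of a shift or a turn outside -1 to 1 is refused whole. A call with a gripper value outside its range is refused whole. "grip" is the closure, from 0 (fully open) to 1 (shut), set as the call begins (left out, the last holds). The fingers move at their own pace and stop on an object; the grip force is fixed at half the most. Time passes only in rows, so rows that repeat a pose let the fingers close. It gives the time, the measured TCP pose, the force, the opening and the grip force at its end, in the units of the state.
- manip.state(): the state, without advancing time (a new reading comes with each control period).
- optics.snapshot(name): name is "side" or "top"; returns the picture (400x640x3 uint8, red, green, blue); there is no depth.
- optics.calibration(name): a dict with "fovy" (degrees; the focal length in pixels is half the picture's height over the tangent of half this angle, whatever the lens; pixels are square), "cx", "cy" (the principal point, pixels), "R" (3x3) and "t" (3): a world point X has camera coordinates R X + t. Camera axes: x right, y down, z forward; pixel columns grow to the right and rows downward; lengths in m; the calibration is good to about 2 mm. A picture is of the moment at which its call begins. calibration takes no time and is no camera call.
- ticket.sign_off(): hands the job in; it is judged then, once.
The state is a dict: "time_s": time; "joint_pos": joint angles; "qvel": joint speeds; "effort": joint torques, N m; "tcp_pos": TCP position; "ee_rot": TCP orientation; "wrist_force": force on the tool from outside, world axes, zero at the start; "ft_torque": the same for the moment, N m; "width": opening from 0.0 (shut) to 1.0 (fully open); "finger_force": force on a finger pad.
Only numpy, scipy, OpenCV 4.12 (cv2) and the standard library are available. Lean on these libraries where they do the work, as an engineer would, in place of code of your own. Each camera call takes 0.05 s, during which the arm holds its last target. There are 200 camera calls.

## Working session

There is one attempt and no reset: what is moved stays moved. The work goes in short steps, Python scripts to look and compute and a tool call to move; the robot and the scene stay as the last step left them, time stands still between calls to the robot, and variables do not carry over. Pictures are saved under pics/ and viewed, at most 10 in all, crops included, and the job is handed in when it is done.

Besides the shell and the picture viewer there is one more tool, called as name(argument=value, ...) on one line, values as JSON. apply_moves: Moves the arm, as the interface text tells. Its arguments: {"type":"object","properties":{"rows":{"type":"array","items":{"type":"object","properties":{"x":{"type":"number"},"y":{"type":"number"},"z":{"type":"number"},"wx":{"type":"number"},"wy":{"type":"number"},"wz":{"type":"number"}}}},"grip":{"type":"number"}},"required":["rows"]}

```bash
mkdir -p pics; python3 - <<'E'
from station import manip, optics
import cv2
for n in ("side","top"):
    im=optics.snapshot(n); cv2.imwrite(f"pics/{n}0.png",im[:,:,::-1]); c=optics.calibration(n); print(n,c)
print(manip.state())
E
```

```text
side {'fovy': 48.683106481248615, 'cx': 311.81913484024153, 'cy': 196.3541082603411, 'R': array([[-0.89555107, -0.44485144,  0.00977167],
       [-0.3072054 ,  0.60226437, -0.73681916],
       [ 0.32188993, -0.66286109, -0.67601926]]), 't': array([0.46520045, 0.26588107, 1.36473427])}
top {'fovy': 50.418879129011955, 'cx': 318.8277989983091, 'cy': 195.06401302318505, 'R': array([[-0.00491807, -0.99995464,  0.00815721],
       [-0.99583768,  0.00415508, -0.09104967],
       [ 0.09101164, -0.00857105, -0.99581294]]), 't': array([-0.01862561,  0.52791757,  1.38317753])}
{'time_s': 0.1, 'joint_pos': array([ 1.2117863 ,  0.53710385, -0.00442268,  1.53876519,  0.00260184,
        1.06732131, -0.0712005 ]), 'qvel': array([ 0.00066784, -0.00155097,  0.00040338, -0.00257579, -0.00047747,
        0.00037304,  0.00022653]), 'effort': array([ 3.64869724e-03, -5.72080314e+01,  9.94409099e-01, -2.52232808e+01,
       -5.60960930e-02,  1.33845015e-02,  6.89210242e-05]), 'tcp_pos': array([ 0.18743342, -0.6218029 ,  0.2379217 ]), 'ee_rot': array([-3.10643543e+00, -4.58167925e-01,  5.61331578e-04]), 'wrist_force': array([-0.13593762, -0.31568828,  0.2449868 ]), 'ft_torque': array([-0.00063496, -0.01949684,  0.00716585]), 'finger_force': 0.0, 'width': 0.9981411568401447}
```

View pics/side0.png

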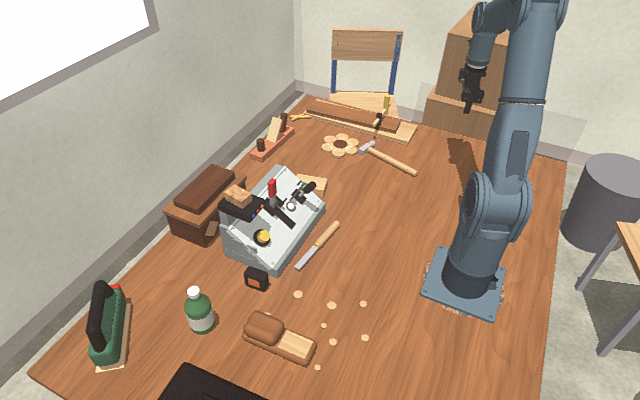

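View pics/top0.png

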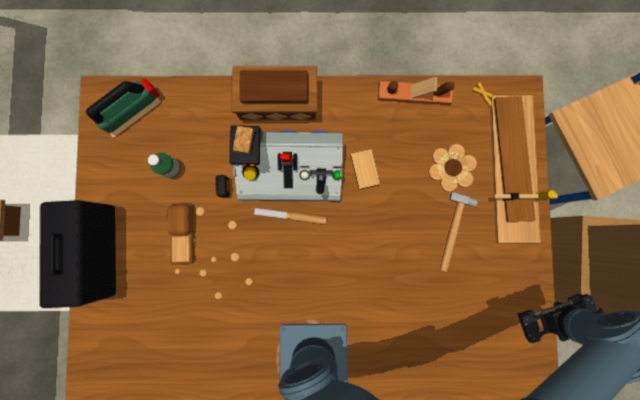

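```bash
python3 - <<'E'
import cv2, numpy as np
s=cv2.imread("pics/side0.png")[150:290,205:345]; t=cv2.imread("pics/top0.png")[110:220,210:390]
s=cv2.resize(s,(400,400),interpolation=cv2.INTER_CUBIC); t=cv2.resize(t,(400,244),interpolation=cv2.INTER_CUBIC)
o=np.zeros((400,800,3),np.uint8); o[:,:400]=s; o[:244,400:]=t; cv2.imwrite("pics/crop0.png",o)
for n,box in (("side",(150,290,205,345)),("top",(110,220,210,390))):
    im=cv2.imread(f"pics/{n}0.png"); h=cv2.cvtColor(im,cv2.COLOR_BGR2HSV)
    for c,lo,hi in (("yel",(22,150,120),(32,255,255)),("green",(45,120,60),(80,255,255)),("red",(0,190,100),(5,255,255)),("red2",(174,190,100),(180,255,255))):
        m=cv2.inRange(h,lo,hi); k=np.zeros_like(m); k[box[0]:box[1],box[2]:box[3]]=m[box[0]:box[1],box[2]:box[3]]
        N,_,st,ce=cv2.connectedComponentsWithStats(k)
        print(n,c,[(st[i].tolist(),ce[i].round(1).tolist()) for i in range(1,N) if st[i][4]>5])
E
```

```text
side yel [([263, 230, 7, 8, 11], [266.8, 233.3])]
side green [([302, 185, 5, 3, 8], [303.8, 185.8])]
side red [([272, 179, 4, 9, 11], [274.5, 182.4])]
side red2 []
top yel [([244, 169, 12, 11, 103], [249.4, 174.1])]
top green [([333, 172, 8, 7, 42], [336.6, 175.0])]
top red [([280, 153, 10, 7, 63], [284.8, 156.2])]
top red2 []
```

View pics/crop0.png

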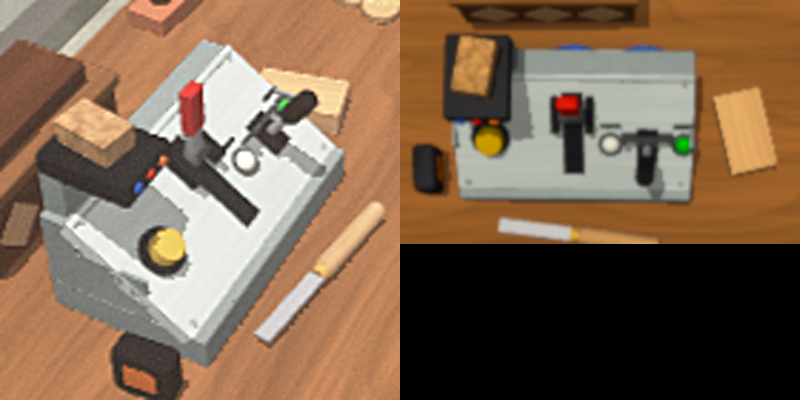

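```bash
cat >h.py <<'E'
import numpy as np
from station import manip, optics
from scipy.spatial.transform import Rotation as Ro
def ray(n,p):
    c=optics.calibration(n); f=200/np.tan(np.radians(c["fovy"]/2)); R=np.array(c["R"]); t=np.array(c["t"])
    d=R.T@np.array([(p[0]-c["cx"])/f,(p[1]-c["cy"])/f,1]); return -R.T@t,d/np.linalg.norm(d)
def plane(n,p,z):
    o,d=ray(n,p); return o+d*(z-o[2])/d[2]
def tri(a,b):
    L=[ray("top",a),ray("side",b)]; M=[np.eye(3)-np.outer(d,d) for o,d in L]
    X=np.linalg.solve(sum(M),sum(m@o for m,(o,d) in zip(M,L))); return X,[np.linalg.norm(m@(X-o)) for m,(o,d) in zip(M,L)]
def proj(n,X):
    c=optics.calibration(n); f=200/np.tan(np.radians(c["fovy"]/2)); q=np.array(c["R"])@X+c["t"]; return np.array([q[0]/q[2]*f+c["cx"],q[1]/q[2]*f+c["cy"]])
E
python3 - <<'E'
from h import *
np.set_printoptions(precision=4,suppress=True)
B=plane("top",(249.4,173.6),.113);G=plane("top",(336.6,175),.086);W=plane("top",(304.5,174.8),.086);L=plane("top",(284.8,156.2),.228)
print(B,G,W,L)
print(tri((304.5,174.8),(290.8,206)),tri((249.4,173.6),(264.5,235.7)))
# console coords of these
C=np.array([[-.030,.117],[-.029,-.157],[-.029,-.053],[.011,0]]);P=np.array([B,G,W,L])[:,:2]
H,_=Ro.align_vectors(np.c_[P-P.mean(0),[0]*4],np.c_[C-C.mean(0),[0]*4]); y=H.as_rotvec()[2]; r=H.as_matrix()[:2,:2]; t=P.mean(0)-r@C.mean(0)
print(np.degrees(y),t,(P-(C@r.T+t))*1000)
for c in [(-.1,.17,0),(-.1,-.17,0),(.1,-.17,.149),(-.086,.17,.044),(-.086,-.17,.044),(-.012,.075,.225),(-.012,.16,.225),(-.03,.117,.115)]:
    X=np.r_[r@c[:2]+t,c[2]]; print(c,X,proj("top",X),proj("side",X))
E
```

```text
[0.5877 0.1955 0.113 ] [ 0.586  -0.0773  0.086 ] [0.5871 0.0247 0.086 ] [0.6209 0.0773 0.228 ]
(array([0.5863, 0.0246, 0.0929]), [np.float64(0.00019441820216458747), np.float64(0.00019441820216442024)]) (array([0.5864, 0.1949, 0.1132]), [np.float64(0.00134382054953885), np.float64(0.001343820549538991)])
-0.38344244619113366 [0.6148 0.0782] [[ 2.0797  0.1673]
 [ 1.2461  1.2867]
 [ 1.5775 -0.6185]
 [-4.9033 -0.8355]]
(-0.1, 0.17, 0) [0.516  0.2488 0.    ] [238.5057 199.5625] [276.9992 279.6129]
(-0.1, -0.17, 0) [ 0.5137 -0.0912  0.    ] [339.6148 199.8074] [324.5233 211.1322]
(0.1, -0.17, 0.149) [ 0.7137 -0.0925  0.149 ] [342.2082 130.7897] [274.477  162.5612]
(-0.086, 0.17, 0.044) [0.53   0.2487 0.044 ] [236.1571 194.1971] [272.3667 269.0491]
(-0.086, -0.17, 0.044) [ 0.5277 -0.0913  0.044 ] [340.3693 194.4599] [321.32   200.9829]
(-0.012, 0.075, 0.225) [0.6033 0.1532 0.225 ] [258.2235 162.5678] [264.0297 198.7392]
(-0.012, 0.16, 0.225) [0.6039 0.2382 0.225 ] [228.3968 162.4749] [248.3181 216.9028]
(-0.03, 0.117, 0.115) [0.5856 0.1954 0.115 ] [249.3478 174.1722] [264.1808 235.4078]
```

```bash
cat >>h.py <<'E'
def rot(tilt):  # tool y = -world y, tool z leaning away from the operator by tilt degrees from down
    return Ro.from_euler("y",-tilt,degrees=True)*Ro.from_rotvec([np.pi,0,0])
def plan(ways,start=None):
    s=manip.state(); p,q=start or (s["tcp_pos"],Ro.from_rotvec(s["ee_rot"]))
    for pos,tilt in ways:
        R=rot(tilt); d=q.inv().apply(np.array(pos)-p)/.1; w=(q.inv()*R).as_rotvec()/np.pi
        print("xyz",d.round(2),"w",w.round(3),"rows>=",int(np.ceil(max(np.linalg.norm(d)*100/41.7,np.linalg.norm(w)*180/7.16))),"" if abs(d).max()<=1 else "TOO FAR"); p,q=np.array(pos),R
def st():
    s=manip.state(); R=Ro.from_rotvec(s["ee_rot"]).as_matrix()
    print("t",round(s["time_s"],2),"tcp",s["tcp_pos"].round(4),"tilt",np.degrees(np.arctan2(R[0,2],-R[2,2])).round(1),"y",R[:,1].round(3),"F",s["wrist_force"].round(1),"w",round(s["width"],3))
E
python3 -c "
from h import *
plan([((.25,-.56,.30),35),((.32,-.48,.32),35),((.38,-.40,.32),35),((.42,-.30,.32),35),((.44,-.20,.32),35),((.46,-.10,.32),35),((.48,0,.32),35),((.49,.1,.31),35),((.50,.2,.27),35),((.553,.2,.164),35)])"
```

```text
xyz [ 0.78 -0.41 -0.62] w [-0.029  0.193  0.09 ] rows>= 6 
xyz [ 0.69 -0.8   0.24] w [0. 0. 0.] rows>= 3 
xyz [ 0.49 -0.8   0.34] w [0. 0. 0.] rows>= 3 
xyz [ 0.33 -1.    0.23] w [0. 0. 0.] rows>= 3 TOO FAR
xyz [ 0.16 -1.    0.11] w [0. 0. 0.] rows>= 3 
xyz [ 0.16 -1.    0.11] w [0. 0. 0.] rows>= 3 
xyz [ 0.16 -1.    0.11] w [0. 0. 0.] rows>= 3 
xyz [ 0.02 -1.    0.14] w [0. 0. 0.] rows>= 3 
xyz [-0.15 -1.    0.39] w [0. 0. 0.] rows>= 3 
xyz [-0.17 -0.    1.17] w [0. 0. 0.] rows>= 3 TOO FAR
```

apply_moves(rows=[{"x": 0.39, "y": -0.2, "z": -0.31, "wx": -0.015, "wy": 0.097, "wz": 0.045}, {"x": 0.78, "y": -0.41, "z": -0.62, "wx": -0.029, "wy": 0.193, "wz": 0.09}, {"x": 0.78, "y": -0.41, "z": -0.62, "wx": -0.029, "wy": 0.193, "wz": 0.09}, {"x": 0.78, "y": -0.41, "z": -0.62, "wx": -0.029, "wy": 0.193, "wz": 0.09}, {"x": 0.78, "y": -0.41, "z": -0.62, "wx": -0.029, "wy": 0.193, "wz": 0.09}, {"x": 0.78, "y": -0.41, "z": -0.62, "wx": -0.029, "wy": 0.193, "wz": 0.09}, {"x": 0.78, "y": -0.41, "z": -0.62, "wx": -0.029, "wy": 0.193, "wz": 0.09}], grip=1)

```text
time_s: 0.68
tcp_pos: [0.2467, -0.5605, 0.2987]
ee_rot: [2.996, -0.01, 0.944]
wrist_force: [-0.1, 0.8, -0.4]
width: 0.494
finger_force: 0.0
```

apply_moves(rows=[{"x": 0.23, "y": -0.27, "z": 0.08}, {"x": 0.46, "y": -0.53, "z": 0.16}, {"x": 0.69, "y": -0.8, "z": 0.24}, {"x": 0.69, "y": -0.8, "z": 0.24}])

```text
invalid input
```

apply_moves(rows=[{"x": 0.16, "y": -0.27, "z": 0.11}, {"x": 0.33, "y": -0.53, "z": 0.22}, {"x": 0.49, "y": -0.8, "z": 0.34}, {"x": 0.49, "y": -0.8, "z": 0.34}])

```text
invalid input
```

```bash
python3 -c "
from h import *
st()
plan([((.42,-.302,.32),35),((.44,-.205,.32),35),((.46,-.107,.32),35),((.48,-.01,.32),35),((.49,.085,.31),35),((.50,.18,.27),35),((.53,.20,.21),35),((.553,.2,.164),35)])"
```

```text
t 0.68 tcp [ 0.2467 -0.5605  0.2987] tilt 35.0 y [-0.006 -1.    -0.002] F [-0.1  0.8 -0.4] w 0.494
xyz [ 1.53 -2.6   0.81] w [ 0.001  0.    -0.002] rows>= 8 TOO FAR
xyz [ 0.16 -0.97  0.11] w [0. 0. 0.] rows>= 3 
xyz [ 0.16 -0.98  0.11] w [0. 0. 0.] rows>= 3 
xyz [ 0.16 -0.97  0.11] w [0. 0. 0.] rows>= 3 
xyz [ 0.02 -0.95  0.14] w [0. 0. 0.] rows>= 3 
xyz [-0.15 -0.95  0.39] w [0. 0. 0.] rows>= 3 
xyz [-0.1  -0.2   0.66] w [0. 0. 0.] rows>= 2 
xyz [-0.08 -0.    0.51] w [0. 0. 0.] rows>= 2
```

apply_moves(rows=[{"x": 0.23, "y": -0.27, "z": 0.08, "wx": 0, "wy": 0, "wz": 0}, {"x": 0.46, "y": -0.53, "z": 0.16, "wx": 0, "wy": 0, "wz": 0}, {"x": 0.69, "y": -0.8, "z": 0.24, "wx": 0, "wy": 0, "wz": 0}], grip=1)

```text
time_s: 0.93
tcp_pos: [0.322, -0.4794, 0.3207]
ee_rot: [2.995, 0.003, 0.943]
wrist_force: [1.8, -1.2, 0.5]
width: 0.264
finger_force: 0.0
```

apply_moves(rows=[{"x": 0.16, "y": -0.27, "z": 0.11, "wx": 0, "wy": 0, "wz": 0}, {"x": 0.33, "y": -0.53, "z": 0.22, "wx": 0, "wy": 0, "wz": 0}, {"x": 0.49, "y": -0.8, "z": 0.34, "wx": 0, "wy": 0, "wz": 0}], grip=1)

```text
time_s: 1.18
tcp_pos: [0.3822, -0.3987, 0.3213]
ee_rot: [2.994, 0.007, 0.943]
wrist_force: [0.8, 0.3, -0.1]
width: 0.044
finger_force: 0.0
```

apply_moves(rows=[{"x": 0.11, "y": -0.33, "z": 0.08, "wx": 0, "wy": 0, "wz": 0}, {"x": 0.22, "y": -0.66, "z": 0.16, "wx": 0, "wy": 0, "wz": 0}, {"x": 0.33, "y": -0.98, "z": 0.23, "wx": 0, "wy": 0, "wz": 0}], grip=1)

```text
time_s: 1.43
tcp_pos: [0.4219, -0.2998, 0.3207]
ee_rot: [2.995, 0.007, 0.944]
wrist_force: [0.6, 0.7, -0.4]
width: 0.002
finger_force: 0.0
```

apply_moves(rows=[{"x": 0.05, "y": -0.33, "z": 0.04, "wx": 0, "wy": 0, "wz": 0}, {"x": 0.11, "y": -0.66, "z": 0.08, "wx": 0, "wy": 0, "wz": 0}, {"x": 0.16, "y": -0.98, "z": 0.11, "wx": 0, "wy": 0, "wz": 0}], grip=1)

```text
time_s: 1.68
tcp_pos: [0.4409, -0.2016, 0.3209]
ee_rot: [2.995, 0.008, 0.944]
wrist_force: [1.2, 1.1, 0.4]
width: 0.006
finger_force: 0.0
```

apply_moves(rows=[{"x": 0.05, "y": -0.33, "z": 0.04, "wx": 0, "wy": 0, "wz": 0}, {"x": 0.11, "y": -0.66, "z": 0.08, "wx": 0, "wy": 0, "wz": 0}, {"x": 0.16, "y": -0.98, "z": 0.11, "wx": 0, "wy": 0, "wz": 0}], grip=1)

```text
time_s: 1.93
tcp_pos: [0.4601, -0.1035, 0.3211]
ee_rot: [2.994, 0.007, 0.945]
wrist_force: [0.6, -0.4, -0.2]
width: 0.007
finger_force: 0.0
```

apply_moves(rows=[{"x": 0.05, "y": -0.33, "z": 0.04, "wx": 0, "wy": 0, "wz": 0}, {"x": 0.11, "y": -0.66, "z": 0.08, "wx": 0, "wy": 0, "wz": 0}, {"x": 0.16, "y": -0.98, "z": 0.11, "wx": 0, "wy": 0, "wz": 0}], grip=1)

```text
time_s: 2.18
tcp_pos: [0.4793, -0.0049, 0.321]
ee_rot: [2.994, 0.008, 0.946]
wrist_force: [0.6, -0.3, 0.6]
width: 0.012
finger_force: 0.0
```

```bash
python3 -c "
from h import *
st()
plan([((.49,.085,.31),35),((.50,.18,.27),35),((.53,.20,.21),35),((.553,.2,.164),35)])"
```

```text
t 2.18 tcp [ 0.4793 -0.0049  0.321 ] tilt 35.1 y [ 0.005 -1.     0.003] F [ 0.6 -0.3  0.6] w 0.012
xyz [ 0.03 -0.9   0.15] w [-0.    -0.     0.002] rows>= 3 
xyz [-0.15 -0.95  0.39] w [0. 0. 0.] rows>= 3 
xyz [-0.1  -0.2   0.66] w [0. 0. 0.] rows>= 2 
xyz [-0.08 -0.    0.51] w [0. 0. 0.] rows>= 2
```

apply_moves(rows=[{"x": 0.01, "y": -0.3, "z": 0.05, "wx": 0, "wy": 0, "wz": 0}, {"x": 0.02, "y": -0.6, "z": 0.1, "wx": 0, "wy": 0, "wz": 0}, {"x": 0.03, "y": -0.9, "z": 0.15, "wx": 0, "wy": 0, "wz": 0}], grip=1)

```text
time_s: 2.43
tcp_pos: [0.4849, 0.0599, 0.3119]
ee_rot: [2.996, 0.011, 0.931]
wrist_force: [-0.2, -2.0, -0.9]
width: 0.002
finger_force: 0.0
```

apply_moves(rows=[{"x": -0.05, "y": -0.32, "z": 0.13, "wx": 0, "wy": 0, "wz": 0}, {"x": -0.1, "y": -0.63, "z": 0.26, "wx": 0, "wy": 0, "wz": 0}, {"x": -0.15, "y": -0.95, "z": 0.39, "wx": 0, "wy": 0, "wz": 0}], grip=1)

```text
time_s: 2.68
tcp_pos: [0.4782, 0.0801, 0.2941]
ee_rot: [3.006, 0.002, 0.878]
wrist_force: [0.1, -0.2, 0.1]
width: 0.005
finger_force: 0.0
```

apply_moves(rows=[{"x": -0.03, "y": -0.07, "z": 0.22, "wx": 0, "wy": 0, "wz": 0}, {"x": -0.07, "y": -0.14, "z": 0.44, "wx": 0, "wy": 0, "wz": 0}, {"x": -0.1, "y": -0.2, "z": 0.66, "wx": 0, "wy": 0, "wz": 0}, {"x": -0.14, "y": -0.2, "z": 0.9, "wx": 0, "wy": 0, "wz": 0}, {"x": -0.14, "y": -0.2, "z": 0.9, "wx": 0, "wy": 0, "wz": 0}], grip=1)

```text
time_s: 3.1
tcp_pos: [0.4902, 0.0827, 0.2667]
ee_rot: [-3.012, 0.013, -0.873]
wrist_force: [0.2, 1.2, 0.4]
width: 0.001
finger_force: 0.0
```

```bash
python3 - <<'E'
from h import *
import cv2
st()
s=optics.snapshot("side")[130:290,185:345,::-1]; t=optics.snapshot("top")[110:230,200:360,::-1]
o=np.zeros((400,800,3),np.uint8); o[:,:400]=cv2.resize(s,(400,400),interpolation=2); o[:300,400:]=cv2.resize(t,(400,300),interpolation=2); cv2.imwrite("pics/c1.png",o)
plan([((.587,.2,.115),35),((.595,.2,.104),35)])
E
```

```text
t 3.1 tcp [0.4902 0.0827 0.2667] tilt 32.3 y [-0.006 -1.    -0.008] F [0.2 1.2 0.4] w 0.001
xyz [ 0.01 -1.15  1.81] w [-0.002  0.015 -0.002] rows>= 6 TOO FAR
xyz [ 0.   -0.    0.14] w [0. 0. 0.] rows>= 1
```

View pics/c1.png

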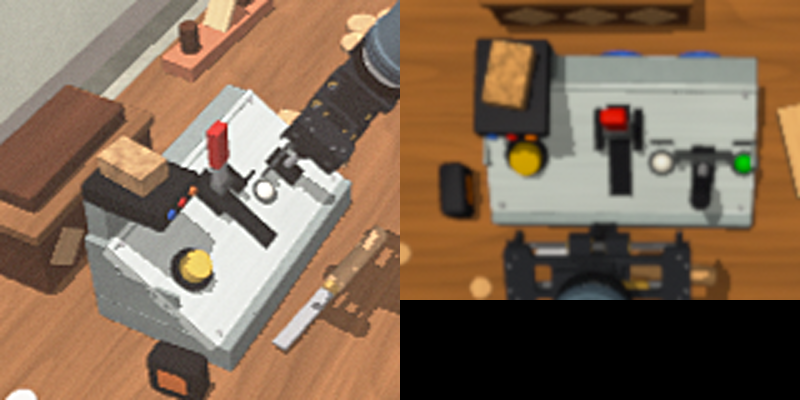

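```bash
python3 -c "
from h import *
print(manip.state()['joint_pos'].round(3), manip.state()['qvel'].round(3))"
```

```text
[ 0.334  0.042 -0.728  2.303  0.703  0.354 -2.571] [ 0.175 -0.017 -0.176 -0.006 -0.037  0.008  0.044]
```

apply_moves(rows=[{"x": 0, "y": 0, "z": -0.1, "wx": 0, "wy": 0, "wz": -0.04}, {"x": 0, "y": 0, "z": -0.2, "wx": 0, "wy": 0, "wz": -0.08}, {"x": 0, "y": 0, "z": -0.2, "wx": 0, "wy": 0, "wz": -0.12}, {"x": 0, "y": 0, "z": -0.2, "wx": 0, "wy": 0, "wz": -0.16}, {"x": 0, "y": 0, "z": -0.2, "wx": 0, "wy": 0, "wz": -0.2}, {"x": 0, "y": 0, "z": -0.2, "wx": 0, "wy": 0, "wz": -0.24}, {"x": 0, "y": 0, "z": -0.2, "wx": 0, "wy": 0, "wz": -0.27}, {"x": 0, "y": 0, "z": -0.2, "wx": 0, "wy": 0, "wz": -0.3}], grip=1)

```text
time_s: 3.87
tcp_pos: [0.4791, 0.0818, 0.2842]
ee_rot: [2.495, 1.266, 0.725]
wrist_force: [0.2, -0.4, -0.2]
width: 0.006
finger_force: 0.0
```

```bash
python3 -c "
from h import *
st();print(manip.state()['joint_pos'].round(3), manip.state()['qvel'].round(3))"
```

```text
t 3.87 tcp [0.4791 0.0818 0.2842] tilt 32.4 y [ 0.682 -0.591  0.431] F [ 0.2 -0.4 -0.2] w 0.006
[ 0.36  -0.024 -0.734  2.302  0.521  0.371 -1.451] [-0.048 -0.     0.046  0.003  0.003 -0.     1.222]
```

apply_moves(rows=[{"x": 0, "y": 0, "z": -0.1, "wx": 0, "wy": 0, "wz": -0.04}, {"x": 0, "y": 0, "z": -0.2, "wx": 0, "wy": 0, "wz": -0.08}, {"x": 0, "y": 0, "z": -0.2, "wx": 0, "wy": 0, "wz": -0.12}, {"x": 0, "y": 0, "z": -0.2, "wx": 0, "wy": 0, "wz": -0.16}, {"x": 0, "y": 0, "z": -0.2, "wx": 0, "wy": 0, "wz": -0.2}, {"x": 0, "y": 0, "z": -0.2, "wx": 0, "wy": 0, "wz": -0.24}, {"x": 0, "y": 0, "z": -0.2, "wx": 0, "wy": 0, "wz": -0.27}, {"x": 0, "y": 0, "z": -0.2, "wx": 0, "wy": 0, "wz": -0.3}], grip=1)

```text
time_s: 4.53
tcp_pos: [0.4683, 0.0818, 0.3009]
ee_rot: [1.561, 2.141, 0.455]
wrist_force: [-0.9, 0.5, -0.5]
width: 0.008
finger_force: 0.0
```

apply_moves(rows=[{"x": 0, "y": 0, "z": 0, "wx": 0, "wy": 0, "wz": -0.04}, {"x": 0, "y": 0, "z": 0, "wx": 0, "wy": 0, "wz": -0.08}, {"x": 0, "y": 0, "z": 0, "wx": 0, "wy": 0, "wz": -0.12}, {"x": 0, "y": 0, "z": 0, "wx": 0, "wy": 0, "wz": -0.16}, {"x": 0, "y": 0, "z": 0, "wx": 0, "wy": 0, "wz": -0.2}, {"x": 0, "y": 0, "z": 0, "wx": 0, "wy": 0, "wz": -0.24}, {"x": 0, "y": 0, "z": 0, "wx": 0, "wy": 0, "wz": -0.28}, {"x": 0, "y": 0, "z": 0, "wx": 0, "wy": 0, "wz": -0.32}], grip=1)

```text
time_s: 5.2
tcp_pos: [0.4683, 0.0817, 0.301]
ee_rot: [0.335, 2.559, 0.099]
wrist_force: [-0.8, 0.1, -0.2]
width: 0.004
finger_force: 0.0
```

```bash
sed -i 's/\*Ro.from_rotvec(\[np.pi,0,0\])/*Ro.from_rotvec([0,np.pi,0])/; s/tool y = -world y/tool y = +world y/' h.py; python3 -c "
from h import *
st();print(manip.state()['joint_pos'].round(3), manip.state()['qvel'].round(3))
plan([((.48,.15,.28),35),((.50,.2,.24),35),((.553,.2,.164),35)])"
```

```text
t 5.2 tcp [0.4683 0.0817 0.301 ] tilt 32.3 y [0.217 0.966 0.139] F [-0.8  0.1 -0.2] w 0.004
[ 0.121 -0.086 -0.5    2.308  0.413  0.412  0.584] [-0.175 -0.004  0.162  0.009  0.038  0.01   1.449]
xyz [0.19 0.66 0.24] w [-0.001 -0.015 -0.083] rows>= 3 
xyz [0.07 0.5  0.44] w [0. 0. 0.] rows>= 2 
xyz [0.   0.   0.93] w [0. 0. 0.] rows>= 3
```

apply_moves(rows=[{"x": 0.06, "y": 0.22, "z": 0.08, "wx": 0, "wy": -0.005, "wz": -0.03}, {"x": 0.13, "y": 0.44, "z": 0.16, "wx": 0, "wy": -0.01, "wz": -0.06}, {"x": 0.19, "y": 0.66, "z": 0.24, "wx": -0.001, "wy": -0.015, "wz": -0.083}, {"x": 0.19, "y": 0.66, "z": 0.24, "wx": -0.001, "wy": -0.015, "wz": -0.083}, {"x": 0.19, "y": 0.66, "z": 0.24, "wx": -0.001, "wy": -0.015, "wz": -0.083}], grip=1)

```text
time_s: 5.62
tcp_pos: [0.48, 0.1514, 0.2798]
ee_rot: [0.007, 2.532, 0.003]
wrist_force: [-0.3, -0.4, -0.3]
width: 0.004
finger_force: 0.0
```

apply_moves(rows=[{"x": 0.03, "y": 0.25, "z": 0.22, "wx": 0, "wy": 0, "wz": 0}, {"x": 0.07, "y": 0.5, "z": 0.44, "wx": 0, "wy": 0, "wz": 0}, {"x": 0.07, "y": 0.5, "z": 0.44, "wx": 0, "wy": 0, "wz": 0}, {"x": 0.07, "y": 0.5, "z": 0.44, "wx": 0, "wy": 0, "wz": 0}], grip=1)

```text
time_s: 5.95
tcp_pos: [0.4995, 0.2, 0.2382]
ee_rot: [0.01, 2.536, 0.001]
wrist_force: [0.0, -1.1, -0.5]
width: 0.001
finger_force: 0.0
```

```bash
python3 -c "
from h import *
st();print(manip.state()['joint_pos'].round(3), manip.state()['qvel'].round(3))
plan([((.553,.2,.164),35)])"
```

```text
t 5.95 tcp [0.4995 0.2    0.2382] tilt 34.7 y [0.007 1.    0.003] F [ 0.  -1.1 -0.5] w 0.001
[-0.069  0.217 -0.679  2.247  1.2    0.555 -0.148] [ 0.023 -0.077  0.018  0.017 -0.033  0.     0.037]
xyz [-0.02  0.    0.91] w [-0.    -0.002 -0.002] rows>= 3
```

apply_moves(rows=[{"x": -0.01, "y": 0, "z": 0.3, "wx": 0, "wy": 0, "wz": 0}, {"x": -0.01, "y": 0, "z": 0.6, "wx": 0, "wy": 0, "wz": 0}, {"x": -0.02, "y": 0, "z": 0.91, "wx": 0, "wy": 0, "wz": 0}, {"x": -0.02, "y": 0, "z": 0.91, "wx": 0, "wy": 0, "wz": 0}], grip=1)

```text
time_s: 6.28
tcp_pos: [0.5551, 0.1958, 0.1636]
ee_rot: [0.017, 2.535, -0.004]
wrist_force: [-0.3, -0.8, -0.2]
width: 0.006
finger_force: 0.0
```

apply_moves(rows=[{"x": 0, "y": 0, "z": 0.2, "wx": 0, "wy": 0, "wz": 0}, {"x": 0, "y": 0, "z": 0.4, "wx": 0, "wy": 0, "wz": 0}, {"x": 0, "y": 0, "z": 0.5, "wx": 0, "wy": 0, "wz": 0}, {"x": 0, "y": 0, "z": 0.5, "wx": 0, "wy": 0, "wz": 0}], grip=1)

```text
time_s: 6.62
tcp_pos: [0.5832, 0.1975, 0.1263]
ee_rot: [0.014, 2.531, -0.001]
wrist_force: [0.0, 1.2, -0.3]
width: 0.005
finger_force: 0.0
```

```bash
python3 - <<'E'
from h import *
import cv2
st()
s=optics.snapshot("side")[130:290,185:345,::-1]; t=optics.snapshot("top")[110:230,200:360,::-1]
o=np.zeros((400,800,3),np.uint8); o[:,:400]=cv2.resize(s,(400,400),interpolation=2); o[:300,400:]=cv2.resize(t,(400,300),interpolation=2); cv2.imwrite("pics/c2.png",o)
plan([((.587,.2,.115),35)])
E
```

```text
t 6.62 tcp [0.5832 0.1975 0.1263] tilt 35.0 y [0.01  1.    0.002] F [ 0.   1.2 -0.3] w 0.005
xyz [0.03 0.01 0.13] w [-0.001  0.    -0.003] rows>= 1
```

View pics/c2.png

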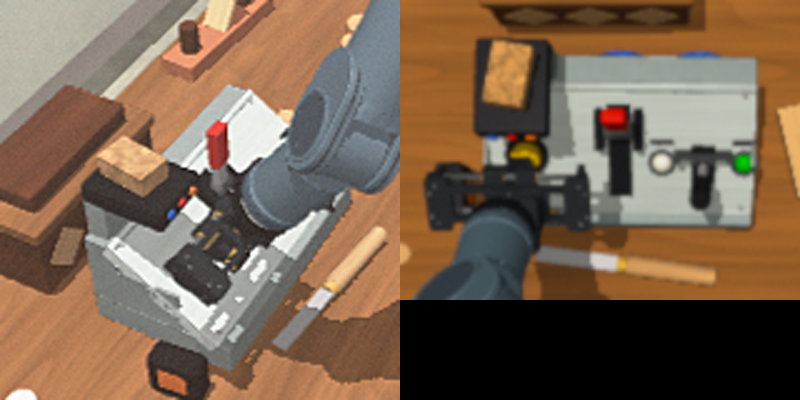

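apply_moves(rows=[{"x": 0, "y": 0.02, "z": 0.08, "wx": 0, "wy": 0, "wz": 0}, {"x": 0, "y": 0.02, "z": 0.14, "wx": 0, "wy": 0, "wz": 0}, {"x": 0, "y": 0.02, "z": 0.18, "wx": 0, "wy": 0, "wz": 0}, {"x": 0, "y": 0.02, "z": 0.21, "wx": 0, "wy": 0, "wz": 0}, {"x": 0, "y": 0.02, "z": 0.21, "wx": 0, "wy": 0, "wz": 0}, {"x": 0, "y": 0.02, "z": 0.21, "wx": 0, "wy": 0, "wz": 0}], grip=1)

```text
time_s: 7.22
tcp_pos: [0.595, 0.2022, 0.1098]
ee_rot: [0.009, 2.528, 0.001]
wrist_force: [-9.7, -2.5, 17.3]
width: 0.005
finger_force: 10.4
```

```bash
python3 - <<'E'
from h import *
import cv2
st()
cv2.imwrite("pics/t3.png",optics.snapshot("top")[:,:,::-1])
h=cv2.cvtColor(cv2.imread("pics/t3.png"),cv2.COLOR_BGR2HSV); m=cv2.inRange(h,(0,190,100),(5,255,255))[130:210,265:310]
ys,xs=np.nonzero(m); print(len(ys),ys.mean()+130,ys.min()+130,ys.max()+130,xs.mean()+265)
E
```

```text
t 7.22 tcp [0.595  0.2022 0.1098] tilt 35.2 y [0.006 1.    0.003] F [-9.7 -2.5 17.3] w 0.005
152 181.79605263157896 173 190 286.375
```

apply_moves(rows=[{"x": 0, "y": 0, "z": -0.3, "wx": 0, "wy": 0, "wz": 0}, {"x": 0, "y": 0, "z": -0.6, "wx": 0, "wy": 0, "wz": 0}, {"x": 0, "y": 0, "z": -0.9, "wx": 0, "wy": 0, "wz": 0}, {"x": 0, "y": 0, "z": -0.9, "wx": 0, "wy": 0, "wz": 0}], grip=1)

```text
time_s: 7.6
tcp_pos: [0.5417, 0.2035, 0.1853]
ee_rot: [0.007, 2.528, 0.004]
wrist_force: [1.0, 0.9, -0.9]
width: 0.001
finger_force: 0.0
```

```bash
python3 - <<'E'
from h import *
import cv2
np.set_printoptions(precision=4,suppress=True)
st()
for n in ("top","side"):
    im=optics.snapshot(n); cv2.imwrite(f"pics/{n}4.png",im[:,:,::-1])
    h=cv2.cvtColor(im,cv2.COLOR_RGB2HSV); m=np.zeros(h.shape[:2],np.uint8); b=(slice(130,215),slice(265,310)) if n=="top" else (slice(165,260),slice(255,300))
    m[b]=(cv2.inRange(h,(0,170,60),(6,255,255))|cv2.inRange(h,(174,170,60),(180,255,255)))[b]
    ys,xs=np.nonzero(m); print(n,len(ys),xs.min(),xs.max(),ys.min(),ys.max(),xs.mean(),ys.mean())
    a=np.radians(21); u=np.array([-np.cos(a),0,np.sin(a)]);v=np.array([np.sin(a),0,np.cos(a)]); P=np.array([.627,.0785,.126])
    pts=np.array([proj(n,P+r*u+w*9e-3*v+[0,e*.014,0]) for r in (.042,.102) for w in (-1,1) for e in (-1,1)])
    print(" pred",pts.min(0),pts.max(0))
plan([((.49,.15,.25),38),((.49,.0785,.25),38),((.505,.0785,.197),45),((.558,.0785,.144),45)])
E
```

```text
t 7.6 tcp [0.5417 0.2035 0.1853] tilt 35.2 y [0.004 1.    0.005] F [ 1.   0.9 -0.9] w 0.001
top 162 282 291 173 190 286.65432098765433 181.62962962962962
 pred [280.9686 170.6552] [291.1569 191.0441]
side 8 256 259 209 212 257.5 210.5
 pred [278.8763 200.4405] [300.5656 211.0877]
xyz [ 0.04 -0.52 -0.86] w [-0.    -0.016 -0.002] rows>= 3 
xyz [ 0.   -0.71  0.  ] w [0. 0. 0.] rows>= 2 
xyz [0.21 0.   0.51] w [ 0.    -0.039  0.   ] rows>= 2 
xyz [-0.    0.    0.75] w [0. 0. 0.] rows>= 2
```

apply_moves(rows=[{"x": 0.01, "y": -0.17, "z": -0.29, "wx": 0, "wy": -0.016, "wz": 0}, {"x": 0.03, "y": -0.34, "z": -0.58, "wx": 0, "wy": -0.016, "wz": 0}, {"x": 0.04, "y": -0.52, "z": -0.86, "wx": 0, "wy": -0.016, "wz": -0.002}, {"x": 0.04, "y": -0.52, "z": -0.86, "wx": 0, "wy": -0.016, "wz": -0.002}], grip=0)

```text
time_s: 8.03
tcp_pos: [0.4891, 0.1469, 0.2519]
ee_rot: [0.004, 2.478, -0.006]
wrist_force: [0.5, -1.0, -0.2]
width: 0.282
finger_force: 0.0
```

apply_moves(rows=[{"x": 0, "y": -0.24, "z": 0, "wx": 0, "wy": 0, "wz": 0}, {"x": 0, "y": -0.48, "z": 0, "wx": 0, "wy": 0, "wz": 0}, {"x": 0, "y": -0.72, "z": 0, "wx": 0, "wy": 0, "wz": 0}, {"x": 0, "y": -0.72, "z": 0, "wx": 0, "wy": 0, "wz": 0}], grip=0)

```text
time_s: 8.37
tcp_pos: [0.4901, 0.0759, 0.2486]
ee_rot: [0.005, 2.483, -0.003]
wrist_force: [0.3, -0.3, 0.1]
width: 0.588
finger_force: 0.0
```

```bash
python3 - <<'E'
from h import *
st(); print(manip.state()['joint_pos'].round(3), manip.state()['qvel'].round(3))
plan([((.505,.0775,.197),45),((.558,.0775,.144),45)])
E
```

```text
t 8.37 tcp [0.4901 0.0759 0.2486] tilt 37.7 y [ 0.004  1.    -0.001] F [ 0.3 -0.3  0.1] w 0.588
[ 0.317  0.072 -0.732  2.395  1.339  0.299 -0.068] [ 1.257  0.025 -0.953  0.02   0.137 -0.158  0.144]
xyz [0.2  0.02 0.5 ] w [-0.001 -0.04  -0.001] rows>= 2 
xyz [-0.    0.    0.75] w [0. 0. 0.] rows>= 2
```

```bash
python3 - <<'E'
from h import *
plan([((.520,.0775,.21),38),((.520,.0775,.190),38),((.557,.0775,.1425),38)])
E
```

```text
xyz [-0.    0.02  0.49] w [-0.001 -0.002 -0.001] rows>= 2 
xyz [0.12 0.   0.16] w [0. 0. 0.] rows>= 1 
xyz [0.  0.  0.6] w [0. 0. 0.] rows>= 2
```

apply_moves(rows=[{"x": 0, "y": 0.01, "z": 0.24, "wx": 0, "wy": 0, "wz": 0}, {"x": 0, "y": 0.02, "z": 0.49, "wx": 0, "wy": 0, "wz": 0}, {"x": 0.12, "y": 0.02, "z": 0.65, "wx": 0, "wy": 0, "wz": 0}, {"x": 0.12, "y": 0.02, "z": 0.65, "wx": 0, "wy": 0, "wz": 0}, {"x": 0.12, "y": 0.02, "z": 0.65, "wx": 0, "wy": 0, "wz": 0}, {"x": 0.12, "y": 0.02, "z": 0.65, "wx": 0, "wy": 0, "wz": 0}], grip=0)

```text
time_s: 8.87
tcp_pos: [0.5201, 0.0801, 0.191]
ee_rot: [0.002, 2.483, -0.001]
wrist_force: [-0.1, 0.6, 0.1]
width: 0.997
finger_force: 0.0
```

```bash
python3 - <<'E'
from h import *
import cv2
st(); print(manip.state()['joint_pos'].round(3), manip.state()['qvel'].round(3))
plan([((.557,.0775,.1425),38)])
s=optics.snapshot("side")[130:290,185:345,::-1]; t=optics.snapshot("top")[110:230,200:360,::-1]
o=np.zeros((400,800,3),np.uint8); o[:,:400]=cv2.resize(s,(400,400),interpolation=2); o[:300,400:]=cv2.resize(t,(400,300),interpolation=2); cv2.imwrite("pics/c5.png",o)
E
```

```text
t 8.87 tcp [0.5201 0.0801 0.191 ] tilt 37.8 y [ 0.002  1.    -0.   ] F [-0.1  0.6  0.1] w 0.997
[ 0.274  0.296 -0.723  2.383  1.837  0.431 -0.517] [-0.002 -0.037 -0.004 -0.003  0.003  0.002 -0.008]
xyz [ 0.01 -0.03  0.61] w [-0.    -0.001 -0.   ] rows>= 2
```

View pics/c5.png

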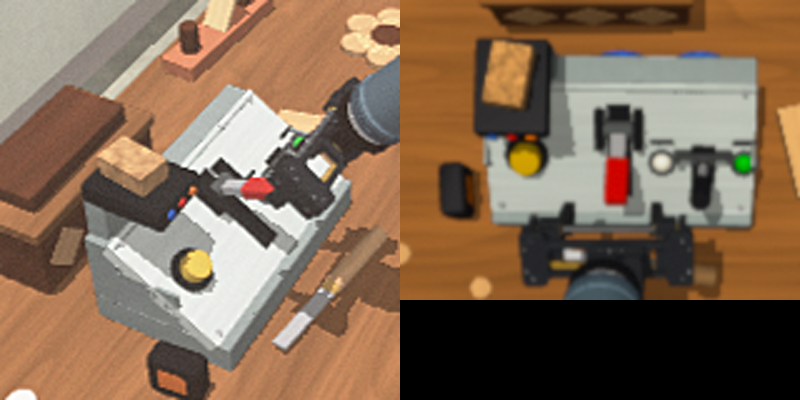

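apply_moves(rows=[{"x": 0.01, "y": -0.02, "z": 0.2, "wx": 0, "wy": 0, "wz": 0}, {"x": 0.01, "y": -0.02, "z": 0.4, "wx": 0, "wy": 0, "wz": 0}, {"x": 0.01, "y": -0.02, "z": 0.6, "wx": 0, "wy": 0, "wz": 0}, {"x": 0.01, "y": -0.02, "z": 0.6, "wx": 0, "wy": 0, "wz": 0}, {"x": 0.01, "y": -0.02, "z": 0.6, "wx": 0, "wy": 0, "wz": 0}], grip=0)

```text
time_s: 9.38
tcp_pos: [0.5562, 0.0779, 0.1434]
ee_rot: [0.002, 2.482, -0.001]
wrist_force: [-0.4, -0.5, 0.5]
width: 1.001
finger_force: 0.0
```

apply_moves(rows=[{"x": 0, "y": 0, "z": 0, "wx": 0, "wy": 0, "wz": 0}, {"x": 0, "y": 0, "z": 0, "wx": 0, "wy": 0, "wz": 0}, {"x": 0, "y": 0, "z": 0, "wx": 0, "wy": 0, "wz": 0}, {"x": 0, "y": 0, "z": 0, "wx": 0, "wy": 0, "wz": 0}, {"x": 0, "y": 0, "z": 0, "wx": 0, "wy": 0, "wz": 0}, {"x": 0, "y": 0, "z": 0, "wx": 0, "wy": 0, "wz": 0}, {"x": 0, "y": 0, "z": 0, "wx": 0, "wy": 0, "wz": 0}, {"x": 0, "y": 0, "z": 0, "wx": 0, "wy": 0, "wz": 0}], grip=1)

```text
time_s: 10.05
tcp_pos: [0.5563, 0.0778, 0.1432]
ee_rot: [0.002, 2.481, -0.001]
wrist_force: [0.4, -0.1, 0.2]
width: 0.415
finger_force: 0.0
```

```bash
cat >>h.py <<'E'
def lift(th0,th1,t0,t1,n,p0=None,q0=None):
    # rows for one call, all from the pose at its start: lever elevation th0->th1, tool tilt t0->t1
    s=manip.state(); P=np.array([.627,s["tcp_pos"][1],.126]); rho=.088
    def pose(th,tl):
        a=np.radians(th); R=rot(tl); return P+rho*np.array([-np.cos(a),0,np.sin(a)])+R.apply([0,0,.019]),R
    p0,q0=pose(th0,t0)
    for k in range(1,n+1):
        p,R=pose(th0+(th1-th0)*k/n,t0+(t1-t0)*k/n)
        print((q0.inv().apply(p-p0)/.1).round(2),((q0.inv()*R).as_rotvec()/np.pi).round(3)[1])
    print("end",p)
E
python3 - <<'E'
from h import *
st(); print(manip.state()["finger_force"])
lift(21,60,38,26,8); lift(60,95,26,15,8)
E
```

```text
t 10.05 tcp [0.5563 0.0778 0.1432] tilt 37.8 y [ 0.002  1.    -0.001] F [ 0.4 -0.1  0.2] w 0.415
0.0
[-0.06  0.   -0.04] 0.008
[-0.12  0.   -0.07] 0.017
[-0.19  0.   -0.09] 0.025
[-0.26  0.   -0.11] 0.033
[-0.33  0.   -0.12] 0.042
[-0.4   0.   -0.13] 0.05
[-0.47  0.   -0.13] 0.058
[-0.54  0.   -0.12] 0.067
end [0.59132905 0.07781931 0.18513315]
[-0.06  0.   -0.  ] 0.008
[-0.13  0.    0.  ] 0.015
[-0.19  0.    0.01] 0.023
[-0.25  0.    0.02] 0.031
[-0.31  0.    0.04] 0.038
[-0.37  0.    0.06] 0.046
[-0.42  0.    0.09] 0.053
[-0.48  0.    0.12] 0.061
end [0.63958727 0.07781931 0.19531254]
```

apply_moves(rows=[{"x": 0, "y": 0, "z": 0, "wx": 0, "wy": 0, "wz": 0}, {"x": 0, "y": 0, "z": 0, "wx": 0, "wy": 0, "wz": 0}, {"x": 0, "y": 0, "z": 0, "wx": 0, "wy": 0, "wz": 0}, {"x": 0, "y": 0, "z": 0, "wx": 0, "wy": 0, "wz": 0}, {"x": 0, "y": 0, "z": 0, "wx": 0, "wy": 0, "wz": 0}], grip=1)

```text
time_s: 10.47
tcp_pos: [0.5562, 0.079, 0.1432]
ee_rot: [0.0, 2.481, 0.001]
wrist_force: [1.3, 4.8, -1.8]
width: 0.312
finger_force: 30.0
```

apply_moves(rows=[{"x": -0.06, "y": 0, "z": -0.04, "wx": 0, "wy": 0.008, "wz": 0}, {"x": -0.12, "y": 0, "z": -0.07, "wx": 0, "wy": 0.017, "wz": 0}, {"x": -0.19, "y": 0, "z": -0.09, "wx": 0, "wy": 0.025, "wz": 0}, {"x": -0.26, "y": 0, "z": -0.11, "wx": 0, "wy": 0.033, "wz": 0}, {"x": -0.33, "y": 0, "z": -0.12, "wx": 0, "wy": 0.042, "wz": 0}, {"x": -0.4, "y": 0, "z": -0.13, "wx": 0, "wy": 0.05, "wz": 0}, {"x": -0.47, "y": 0, "z": -0.13, "wx": 0, "wy": 0.058, "wz": 0}, {"x": -0.54, "y": 0, "z": -0.12, "wx": 0, "wy": 0.067, "wz": 0}], grip=1)

```text
time_s: 11.13
tcp_pos: [0.5892, 0.0787, 0.1846]
ee_rot: [0.001, 2.697, -0.0]
wrist_force: [-4.3, 2.8, -2.1]
width: 0.315
finger_force: 30.0
```

```bash
python3 - <<'E'
from h import *
import cv2
st(); print(manip.state()["finger_force"])
s=optics.snapshot("side")[130:290,185:345,::-1]; t=optics.snapshot("top")[110:230,200:360,::-1]
o=np.zeros((400,800,3),np.uint8); o[:,:400]=cv2.resize(s,(400,400),interpolation=2); o[:300,400:]=cv2.resize(t,(400,300),interpolation=2); cv2.imwrite("pics/c6.png",o)
E
```

```text
t 11.13 tcp [0.5892 0.0787 0.1846] tilt 25.5 y [ 0.001  1.    -0.   ] F [-4.3  2.8 -2.1] w 0.315
30.000228225253522
```

View pics/c6.png

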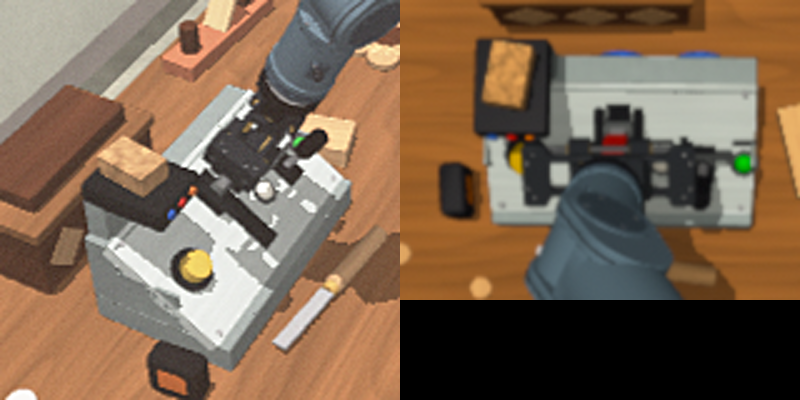

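Lever is held and partway up (red at ~(612,143) in the right half); selector is still upright. Finishing the lift.

apply_moves(rows=[{"x": -0.06, "y": 0, "z": 0, "wx": 0, "wy": 0.008, "wz": 0}, {"x": -0.13, "y": 0, "z": 0, "wx": 0, "wy": 0.015, "wz": 0}, {"x": -0.19, "y": 0, "z": 0.01, "wx": 0, "wy": 0.023, "wz": 0}, {"x": -0.25, "y": 0, "z": 0.02, "wx": 0, "wy": 0.031, "wz": 0}, {"x": -0.31, "y": 0, "z": 0.04, "wx": 0, "wy": 0.038, "wz": 0}, {"x": -0.37, "y": 0, "z": 0.06, "wx": 0, "wy": 0.046, "wz": 0}, {"x": -0.42, "y": 0, "z": 0.09, "wx": 0, "wy": 0.053, "wz": 0}, {"x": -0.48, "y": 0, "z": 0.12, "wx": 0, "wy": 0.061, "wz": 0}], grip=1)

```text
time_s: 11.9
tcp_pos: [0.6375, 0.078, 0.1943]
ee_rot: [0.003, 2.89, -0.002]
wrist_force: [-5.7, 3.8, -2.5]
width: 0.314
finger_force: 30.0
```

apply_moves(rows=[{"x": 0, "y": 0, "z": 0, "wx": 0, "wy": 0, "wz": 0}, {"x": 0, "y": 0, "z": 0, "wx": 0, "wy": 0, "wz": 0}, {"x": 0, "y": 0, "z": 0, "wx": 0, "wy": 0, "wz": 0}], grip=1)

```text
time_s: 12.15
tcp_pos: [0.6377, 0.078, 0.1942]
ee_rot: [0.003, 2.888, -0.002]
wrist_force: [-3.9, 2.6, -0.6]
width: 0.313
finger_force: 30.0
```

```bash
python3 - <<'E'
from h import *
import cv2
st(); print(manip.state()["finger_force"])
s=manip.state();R=Ro.from_rotvec(s["ee_rot"]);g=s["tcp_pos"]-R.apply([0,0,.019]);d=g-[.627,.0785,.126];print(g,np.linalg.norm(d),np.degrees(np.arctan2(d[2],-d[0])))
E
```

```text
t 12.15 tcp [0.6377 0.078  0.1942] tilt 14.5 y [ 0.002  1.    -0.001] F [-3.9  2.6 -0.6] w 0.313
30.000007264316082
[0.63293311 0.07803228 0.21262775] 0.08683194770190565 93.91805345581164
```

apply_moves(rows=[{"x": -0.03, "y": 0, "z": 0.01, "wx": 0, "wy": 0, "wz": 0}, {"x": -0.03, "y": 0, "z": 0.01, "wx": 0, "wy": 0, "wz": 0}, {"x": -0.03, "y": 0, "z": 0.01, "wx": 0, "wy": 0, "wz": 0}], grip=1)

```text
time_s: 12.4
tcp_pos: [0.6381, 0.0781, 0.194]
ee_rot: [0.002, 2.893, -0.005]
wrist_force: [-17.9, 2.1, 12.6]
width: 0.313
finger_force: 30.0
```

apply_moves(rows=[{"x": -0.02, "y": 0, "z": 0.01, "wx": 0, "wy": 0, "wz": 0}, {"x": -0.02, "y": 0, "z": 0.01, "wx": 0, "wy": 0, "wz": 0}, {"x": -0.02, "y": 0, "z": 0.01, "wx": 0, "wy": 0, "wz": 0}], grip=1)

```text
time_s: 12.65
tcp_pos: [0.6389, 0.078, 0.1938]
ee_rot: [0.002, 2.895, -0.007]
wrist_force: [-26.9, 0.1, 21.2]
width: 0.315
finger_force: 30.0
```

apply_moves(rows=[{"x": 0.03, "y": 0, "z": -0.01, "wx": 0, "wy": 0, "wz": 0}, {"x": 0.03, "y": 0, "z": -0.01, "wx": 0, "wy": 0, "wz": 0}, {"x": 0.03, "y": 0, "z": -0.01, "wx": 0, "wy": 0, "wz": 0}, {"x": 0.03, "y": 0, "z": -0.01, "wx": 0, "wy": 0, "wz": 0}, {"x": 0.03, "y": 0, "z": -0.01, "wx": 0, "wy": 0, "wz": 0}, {"x": 0.03, "y": 0, "z": -0.01, "wx": 0, "wy": 0, "wz": 0}], grip=0.4)

```text
time_s: 13.15
tcp_pos: [0.6425, 0.0774, 0.1953]
ee_rot: [0.003, 2.883, -0.001]
wrist_force: [0.2, 1.1, -0.1]
width: 0.602
finger_force: 0.0
```

apply_moves(rows=[{"x": 0, "y": 0, "z": -0.15, "wx": 0, "wy": 0, "wz": 0}, {"x": 0, "y": 0, "z": -0.4, "wx": 0, "wy": 0, "wz": 0}, {"x": 0, "y": 0, "z": -0.7, "wx": 0, "wy": 0, "wz": 0}, {"x": 0, "y": 0, "z": -1, "wx": 0, "wy": 0, "wz": 0}, {"x": 0, "y": 0, "z": -1, "wx": 0, "wy": 0, "wz": 0}], grip=0.4)

```text
time_s: 13.57
tcp_pos: [0.6182, 0.0798, 0.299]
ee_rot: [0.001, 2.875, 0.001]
wrist_force: [0.6, 0.2, 0.2]
width: 0.601
finger_force: 0.0
```

```bash
python3 - <<'E'
from h import *
import cv2
st()
s=optics.snapshot("side")[130:290,185:345,::-1]; t=optics.snapshot("top")[110:230,200:360,::-1]
o=np.zeros((400,800,3),np.uint8); o[:,:400]=cv2.resize(s,(400,400),interpolation=2); o[:300,400:]=cv2.resize(t,(400,300),interpolation=2); cv2.imwrite("pics/c7.png",o)
plan([((.55,.05,.30),30),((.50,.012,.26),35),((.535,.012,.205),35),((.559,.012,.146),35),((.559,-.035,.146),35)])
E
```

```text
t 13.57 tcp [0.6182 0.0798 0.299 ] tilt 15.3 y [0. 1. 0.] F [0.6 0.2 0.2] w 0.601
xyz [ 0.63 -0.28 -0.23] w [-0.    -0.083 -0.   ] rows>= 3 
xyz [ 0.63 -0.38  0.1 ] w [ 0.    -0.028  0.   ] rows>= 2 
xyz [0.03 0.   0.65] w [0. 0. 0.] rows>= 2 
xyz [0.14 0.   0.62] w [0. 0. 0.] rows>= 2 
xyz [ 0.   -0.47  0.  ] w [0. 0. 0.] rows>= 2
```

View pics/c7.png

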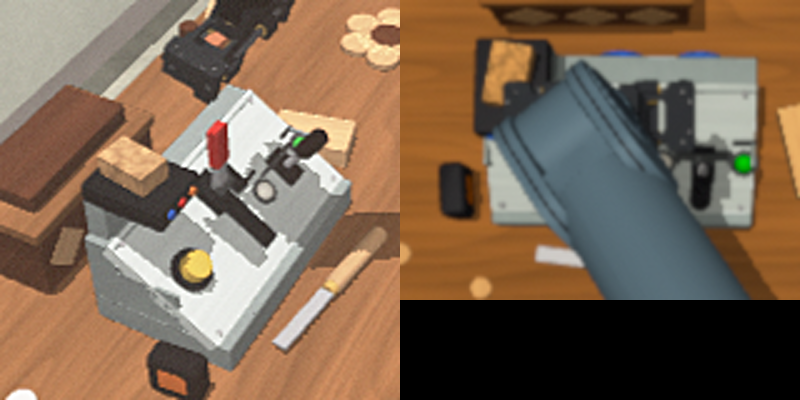

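```bash
python3 - <<'E'
from h import *
plan([((.57,.045,.30),25),((.55,.02,.23),25),((.554,.02,.1435),25),((.554,-.03,.1435),25)])
E
```

```text
xyz [ 0.44 -0.33 -0.18] w [-0.    -0.056 -0.   ] rows>= 2 
xyz [ 0.48 -0.25  0.55] w [0. 0. 0.] rows>= 2 
xyz [0.33 0.   0.8 ] w [0. 0. 0.] rows>= 3 
xyz [ 0.  -0.5  0. ] w [0. 0. 0.] rows>= 2
```

apply_moves(rows=[{"x": 0.22, "y": -0.17, "z": -0.09, "wx": 0, "wy": -0.028, "wz": 0}, {"x": 0.44, "y": -0.33, "z": -0.18, "wx": 0, "wy": -0.056, "wz": 0}, {"x": 0.44, "y": -0.33, "z": -0.18, "wx": 0, "wy": -0.056, "wz": 0}, {"x": 0.44, "y": -0.33, "z": -0.18, "wx": 0, "wy": -0.056, "wz": 0}, {"x": 0.44, "y": -0.33, "z": -0.18, "wx": 0, "wy": -0.056, "wz": 0}, {"x": 0.44, "y": -0.33, "z": -0.18, "wx": 0, "wy": -0.056, "wz": 0}, {"x": 0.44, "y": -0.33, "z": -0.18, "wx": 0, "wy": -0.056, "wz": 0}, {"x": 0.44, "y": -0.33, "z": -0.18, "wx": 0, "wy": -0.056, "wz": 0}], grip=1)

```text
time_s: 14.33
tcp_pos: [0.5706, 0.0458, 0.2987]
ee_rot: [0.002, 2.707, 0.001]
wrist_force: [-0.3, 0.7, 1.0]
width: 0.021
finger_force: 0.0
```

apply_moves(rows=[{"x": 0.16, "y": -0.08, "z": 0.18, "wx": 0, "wy": 0, "wz": 0}, {"x": 0.32, "y": -0.16, "z": 0.36, "wx": 0, "wy": 0, "wz": 0}, {"x": 0.48, "y": -0.25, "z": 0.55, "wx": 0, "wy": 0, "wz": 0}, {"x": 0.48, "y": -0.25, "z": 0.55, "wx": 0, "wy": 0, "wz": 0}], grip=1)

```text
time_s: 14.67
tcp_pos: [0.5459, 0.0181, 0.2237]
ee_rot: [0.004, 2.715, -0.003]
wrist_force: [-0.9, -0.4, -0.1]
width: 0.006
finger_force: 0.0
```

```bash
python3 - <<'E'
from h import *
st(); print(manip.state()["joint_pos"].round(3))
plan([((.554,.02,.1435),25),((.554,-.03,.1435),25)])
E
```

```text
t 14.67 tcp [0.5459 0.0181 0.2237] tilt 24.4 y [ 0.003  1.    -0.001] F [-0.9 -0.4 -0.1] w 0.006
[ 0.605  0.306 -0.866  2.14   0.733  0.475  0.773]
xyz [0.26 0.02 0.76] w [-0.001 -0.003 -0.001] rows>= 2 
xyz [ 0.  -0.5  0. ] w [0. 0. 0.] rows>= 2
```

apply_moves(rows=[{"x": 0.09, "y": 0.01, "z": 0.25, "wx": 0, "wy": 0, "wz": 0}, {"x": 0.18, "y": 0.02, "z": 0.5, "wx": 0, "wy": 0, "wz": 0}, {"x": 0.26, "y": 0.02, "z": 0.76, "wx": 0, "wy": 0, "wz": 0}, {"x": 0.26, "y": 0.02, "z": 0.76, "wx": 0, "wy": 0, "wz": 0}], grip=1)

```text
time_s: 15.0
tcp_pos: [0.557, 0.0227, 0.1454]
ee_rot: [-0.0, 2.712, -0.002]
wrist_force: [-0.6, -0.3, -0.7]
width: 0.007
finger_force: 0.0
```

apply_moves(rows=[{"x": 0, "y": -0.1, "z": 0, "wx": 0, "wy": 0, "wz": 0}, {"x": 0, "y": -0.17, "z": 0, "wx": 0, "wy": 0, "wz": 0}, {"x": 0, "y": -0.24, "z": 0, "wx": 0, "wy": 0, "wz": 0}, {"x": 0, "y": -0.31, "z": 0, "wx": 0, "wy": 0, "wz": 0}, {"x": 0, "y": -0.38, "z": 0, "wx": 0, "wy": 0, "wz": 0}, {"x": 0, "y": -0.44, "z": 0, "wx": 0, "wy": 0, "wz": 0}, {"x": 0, "y": -0.5, "z": 0, "wx": 0, "wy": 0, "wz": 0}, {"x": 0, "y": -0.5, "z": 0, "wx": 0, "wy": 0, "wz": 0}], grip=1)

```text
time_s: 15.67
tcp_pos: [0.5568, -0.031, 0.1481]
ee_rot: [0.007, 2.709, -0.005]
wrist_force: [-0.9, 0.7, 0.0]
width: 0.004
finger_force: 0.0
```

```bash
python3 - <<'E'
from h import *
import cv2
st()
s=optics.snapshot("side")[130:290,185:345,::-1]; t=optics.snapshot("top")[110:230,200:360,::-1]
o=np.zeros((400,800,3),np.uint8); o[:,:400]=cv2.resize(s,(400,400),interpolation=2); o[:300,400:]=cv2.resize(t,(400,300),interpolation=2); cv2.imwrite("pics/c8.png",o)
E
```

```text
t 15.67 tcp [ 0.5568 -0.031   0.1481] tilt 24.8 y [ 0.006  1.    -0.002] F [-0.9  0.7  0. ] w 0.004
```

View pics/c8.png

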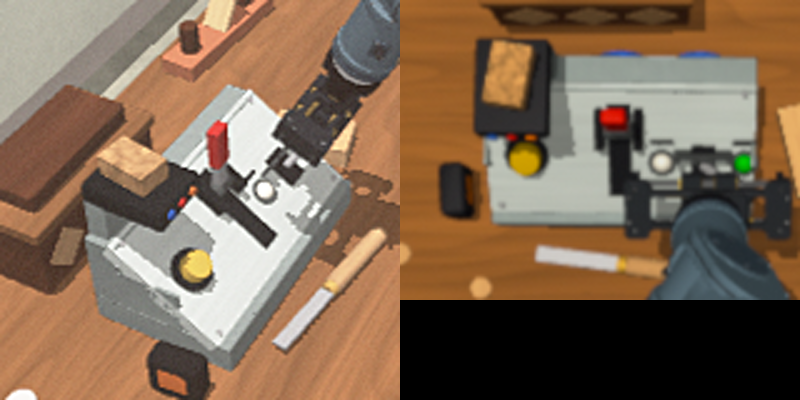

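apply_moves(rows=[{"x": 0, "y": 0.05, "z": -0.25, "wx": 0, "wy": 0, "wz": 0}, {"x": 0, "y": 0.05, "z": -0.5, "wx": 0, "wy": 0, "wz": 0}, {"x": -0.1, "y": 0.05, "z": -0.8, "wx": 0, "wy": 0, "wz": 0}, {"x": -0.2, "y": 0.05, "z": -1, "wx": 0, "wy": 0, "wz": 0}, {"x": -0.2, "y": 0.05, "z": -1, "wx": 0, "wy": 0, "wz": 0}], grip=1)

```text
time_s: 16.18
tcp_pos: [0.5354, -0.023, 0.2515]
ee_rot: [0.002, 2.702, -0.003]
wrist_force: [1.2, -0.1, 0.3]
width: 0.001
finger_force: 0.0
```

apply_moves(rows=[{"x": 0, "y": -0.3, "z": -0.2, "wx": 0, "wy": 0, "wz": 0}, {"x": 0, "y": -0.6, "z": -0.4, "wx": 0, "wy": 0, "wz": 0}, {"x": 0, "y": -1, "z": -0.5, "wx": 0, "wy": 0, "wz": 0}, {"x": 0, "y": -1, "z": -0.5, "wx": 0, "wy": 0, "wz": 0}], grip=1)

```text
time_s: 16.52
tcp_pos: [0.5113, -0.1275, 0.2933]
ee_rot: [0.008, 2.708, -0.004]
wrist_force: [0.9, -0.3, 0.2]
width: 0.002
finger_force: 0.0
```

apply_moves(rows=[{"x": 0, "y": -0.3, "z": 0, "wx": 0, "wy": 0, "wz": 0}, {"x": 0, "y": -0.6, "z": 0, "wx": 0, "wy": 0, "wz": 0}, {"x": 0, "y": -1, "z": 0, "wx": 0, "wy": 0, "wz": 0}, {"x": 0, "y": -1, "z": 0, "wx": 0, "wy": 0, "wz": 0}], grip=1)

```text
time_s: 16.85
tcp_pos: [0.5106, -0.2315, 0.2916]
ee_rot: [0.017, 2.708, -0.004]
wrist_force: [-0.4, -0.4, 0.8]
width: 0.003
finger_force: 0.0
```

```bash
python3 - <<'E'
from h import *
import cv2
st()
s=optics.snapshot("side")[130:290,185:345,::-1]; t=optics.snapshot("top")[110:230,200:360,::-1]
o=np.zeros((400,800,3),np.uint8); o[:,:400]=cv2.resize(s,(400,400),interpolation=2); o[:300,400:]=cv2.resize(t,(400,300),interpolation=2); cv2.imwrite("pics/c9.png",o)
E
```

```text
t 16.85 tcp [ 0.5106 -0.2315  0.2916] tilt 24.8 y [ 0.012  1.    -0.   ] F [-0.4 -0.4  0.8] w 0.003
```

View pics/c9.png

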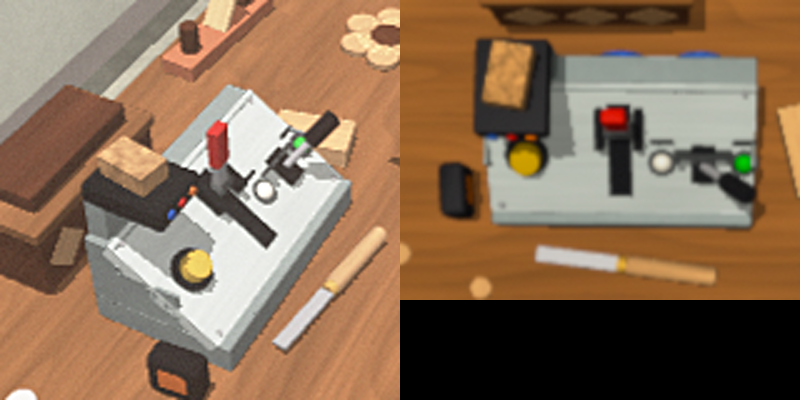

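The picture shows the selector lying over the green lamp (handle at ~(738,187), lamp (743,163)), the red lever upright and the button out.

```bash
python3 -c "
from station import ticket
print(ticket.sign_off())"
```

```text
the job is handed in; nothing more can be done
None
```

The job is handed in: the test button was pressed and the red lever dropped, I lifted it until it latched, and the selector is in the green lamp's notch; the last picture shows all three as required with the robot clear, but the sign-off returned no verdict.

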